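# Move a tested relay module from the clamshell fixture to the burn-in stand

### The arm

A 6-joint arm with a two-finger parallel gripper is mounted at the origin on a cart in front of the work surface, level with it; the furniture and walls round the work are solid. World frame = base frame: x ahead of the robot, y to its left, z up, the work surface at z = 0. Lengths are in mm, angles in rad, forces in N, time in s.
With the tool pointing down it reaches from about 275 to 750 mm from the base axis. Payload 10.2 kg.
Tool frame: the origin (TCP) lies between the finger pads; the fingertips stand ahead of it and the grasp point (between the pads) is the TCP (robot.nose_length is the z of the fingertips in the tool frame, in mm); z points along the fingers, y is the line along which they close (so a half turn about z gives the same grasp; the last joint's range is limited). The gripper opens to 88 mm and grips with 3 to 60 N. Pads are 18 mm wide; open, the fingers measure 123 mm over their backs; the gripper's body (75 mm by 187 mm) begins 45 mm behind the grasp point.
Start: joints at [-1.464, 0.313, 1.498, -0, 1.331, -0.223], TCP at [170.011, -496.717, 257.72] pointing down, gripper open.
Joint ranges: [-2.94, 2.94], [-0.97, 2.17], [0.19, 2.56], [-1.23, 4.37], [0.02, 3.11], [-2.88, 2.88]. Speed limits (rad/s): [2.39, 2.39, 3.01, 3.14, 3.14, 3.14].

### API

Orientations are given as [roll, pitch, yaw] about the fixed x, y, z axes, in that order (R = Rz(yaw) Ry(pitch) Rx(roll)).
In Python, from cell import robot gives the robot as it stands.
- The arm moves only by the tool carry_out, never from a script. Its argument "series" is one flat list of numbers, 7 for each row, row after row: the closure, from 0 (fully open) to 1 (shut), then the shift along the tool's x, y, z in units of 40 mm (1.0 is 40 mm), then the turn, a rotation vector about the tool's x, y, z in rad. A call has 1 to 12 rows; each row is the pose to reach, as a shift and turn from the pose commanded when the call began, along the tool's axes at that moment; what a row does not reach only later rows make up. A row lasts 1/12 s, in which the tool goes at most 41.7 mm and 7.16 degrees, less where a joint would pass 70% of its speed; a pose out of reach is approached as far as the arm can. A call with a gripper value outside its range is refused whole. The fingers move at their own pace and stop on an object; "squeeze" is the grip in N (left out, the last holds). Time passes only in rows, so rows that repeat a pose let the fingers close. It gives the time, the measured TCP pose, the force, the opening and the grip force at its end, in the units of the state.
- robot.read_state(): the state, without advancing time (a new reading comes with each control period).
- robot.grab_frame(name): name is "scene" or "side" or "wrist"; returns the picture (480x640x3 uint8, red, green, blue); there is no depth.
- robot.camera_model(name): a dict with "fx", "fy", "cx", "cy" (pixels), "rvec" (rotation vector, rad) and "tvec" (3), from world to camera coordinates, as OpenCV has them; the wrist camera has in their place "T_tool_cam" (4x4, takes a point from camera to tool coordinates, whose origin is the TCP and whose axes are the flange's). Camera axes: x right, y down, z forward; pixel columns grow to the right and rows downward; lengths in mm; the calibration is good to about 2 mm. The wrist camera is an equidistant fisheye: a pixel r from the principal point sees the ray r / f radians off the axis. A picture is of the moment at which its call begins: read the wrist's pose just before it. camera_model takes no time and is no camera call.
- robot.close_job(): hands the job in; it is judged then, once.
The state is a dict: "time_s": time; "joint_pos": joint angles; "qvel": joint speeds; "joint_torque": joint torques, N m; "eef_pos": TCP position; "orientation": TCP orientation; "contact_force": force on the tool from outside, world axes, zero at the start; "moment": the same for the moment, N m; "width": finger opening in mm; "grasp_force": force on a finger pad.
Only numpy, scipy, OpenCV 4.12 (cv2) and the standard library are available. Lean on these libraries where they do the work, as an engineer would, in place of code of your own. Each camera call takes 0.05 s, during which the arm holds its last target. There are 200 camera calls.

### The job

The relay module in the clamshell test fixture has passed: swing the fixture's clear lid back past vertical so that it stays open, and lift the module out. Hang the module on the free station of the sloping burn-in stand: press the round ends of its two keyholes over the stud heads, then slide it down the slope until it is fully home, and let go. Leave the lid open and do not disturb the other things on the bench.

Things in the scene. Friction and masses are not known exactly. Their poses are not given: they have to be found in the camera images.
- fixture_lid (a joint): lid hinge angle, rad: 0 shut, 1.571 vertical, 1.9 at the open stop (leaning back). The lid is a clear hood 118 mm deep, 138 wide, 57 high, 0.3 kg, hinged along the fixture's back edge; no latch or spring. Its weight shuts it below about 1.1 rad and lays it against the open stop beyond that
- lid_tab (a point): grip point on the red tab at the middle of the lid's front wall; moves with the lid. Tab: 22 mm wide along y, 12 mm thick, sticking out 41 mm from the wall (towards -x when shut). The point is 26 mm out from the wall, mid width and thickness; about 54 mm above the bench when shut
- lid_hinge (a point): middle of the hinge axis, fixed to the clamshell test fixture. x: from the fixture's front to its back, y: along the axis, z: up. With the lid shut, lid_tab is at x = -148, z = +21 mm from here; opening turns the lid about +y (the tab rises, then goes back)
- module_mid (a point): middle of the relay module (loose, about 0.25 kg): black case 40 (x) by 48 (y) by 40 mm high on an aluminium plate 56 (x) by 116 (y) by 4 mm. The point is 22 mm above the plate's underside, which starts 30 mm above the bench in the nest, between rails 5 mm high. x: towards the keyholes' narrow ends, z: out of the plate through the case
- keyhole_a (a point): centre of the round end of the keyhole at the module's +y side, on the plate's underside: x = -9, y = +42, z = -22 mm from module_mid. Round end 18 mm across; from it a slot 9 mm wide runs towards +x and ends in a half circle centred 16 mm from this point. Goes right through the 4 mm plate
- keyhole_b (a point): the same for the keyhole at the module's -y side: x = -9, y = -42, z = -22 mm from module_mid
- station: free station on the burn-in stand's sloping face, which rises 25 degrees from level, away from the robot. Origin on the face, under the middle of the module's plate when fully home; x: up the slope, z: out of the face, y: across. The face is clear 55 mm up and down the slope. The next station, 128 mm away at +y, holds a fixed module of the same kind
- stud_a (a point): foot, on the face, of the steel stud at the station's +y side (station x = +8.5, y = +42 mm). Shank 6 mm thick, 7 mm clear between face and head, domed head 14 mm across, its top 11 mm off the face. Round ends over the heads: module middle at station x = +17.5 mm; home (shanks at the slot ends) is x = 0
- stud_b (a point): foot of the like stud at the station's -y side (x = +8.5, y = -42 mm)
- contact_bar (a joint): travel in m (0 to 0.007) of a sprung orange bar, 32 mm wide, at station x = +3 mm, standing 6 mm proud of the face under the plate. It pushes the plate out with 3 N at first touch, 9 N with the plate flat on the face; it holds the locked plate up against the heads (underside 3 mm off the face) and keeps it by friction where it is left
- pliers: bystander: yellow and black pliers lying on the bench, 142 x 57 x 11 mm; origin at the middle of the underside
- hex_bolt: bystander: steel hex bolt lying on the bench, 47 mm long, 14 mm thick; origin at the middle of the underside
- marker_pen: bystander: short tan marker pen lying on the bench, 60 mm long, 16 mm thick; origin at the middle of the underside
- bit_tube: bystander: tube of driver bits with black caps lying on the bench, 78 mm long, 33 mm thick; origin at the middle of the underside
- black_knob: bystander: black instrument knob lying on the bench, 34 x 42 x 16 mm; origin at its underside
- white_tub: bystander: white tub with a lid standing on the bench, 63 mm across, 55 mm high; origin at the middle of the underside

How it is judged (in metres and radians):
On the way, in this order (a step that is already met when the one before it is completed fails the run):
1. the lid is open past vertical (value of joint fixture_lid above 1.62 rad), for 0.2 s.
2. the module is lifted clear of the nest, with the lid open (z of module_mid in the frame of lid_hinge above 0.06 m and value of joint fixture_lid above 1.62 rad), for 0.1 s.
3. both stud heads stand through the round ends of the keyholes (z of module_mid in the frame of station below 0.0275 m and x of module_mid in the frame of station between 0.012 and 0.023 m and y of module_mid in the frame of station between -0.006 and 0.006 m and angle between the x axis of module_mid and the x axis of station, either way round below 0.12 rad), for 0.02 s.
At the end, for the whole second after the job is handed in: the module hangs locked on the free station: round ends of its keyholes lowest, within 4 mm of fully home along and across the slope, the plate under both stud heads and flat to the face (within 0.1 rad), released and at rest; the lid stands open past vertical (x of module_mid in the frame of station between -0.004 and 0.004 m and y of module_mid in the frame of station between -0.004 and 0.004 m and z of module_mid in the frame of station between 0.0205 and 0.0275 m and x of keyhole_a in the frame of station below 0 m and angle between the z axis of module_mid and the z axis of station, either way round below 0.1 rad and angle between the x axis of module_mid and the x axis of station, either way round below 0.1 rad and value of joint fixture_lid above 1.62 rad and linear speed of module below 0.02 m/s and contact force between the fingers and module below 0.1 N); the robot touches nothing.
It fails at once if another thing on the bench is pushed away by more than 25 mm (distance of any of pliers, hex_bolt, marker_pen, bit_tube, black_knob, white_tub from where it was at the start of the episode above 0.025 m).
It also fails if it takes over 58 s, if anything falls off the work surface, if the arm or the gripper's body presses on something with over 40 N, if the wrist force passes 120 N, or if a joint passes its speed limit or range.

## Working session

There is one attempt and no reset: what is moved stays moved. The work goes in short steps, Python scripts to look and compute and a tool call to move; the robot and the scene stay as the last step left them, time stands still between calls to the robot, and variables do not carry over. Pictures are saved under pics/ and viewed, at most 10 in all, crops included, and the job is handed in when it is done.

Besides the shell and the picture viewer there is one more tool, called after "Request:" as name(argument=value, ...) on one line, values as JSON. carry_out: Moves the arm, as the interface text tells. Its arguments: {"type":"object","properties":{"series":{"type":"array","items":{"type":"number"}},"squeeze":{"type":"number"}},"required":["series"]}

```bash
mkdir -p pics; ls
cat > h.py <<'E'
import numpy as np, cv2
from scipy.spatial.transform import Rotation as R
from cell import robot
def cam(n):
    m=robot.camera_model(n); K=np.array([[m['fx'],0,m['cx']],[0,m['fy'],m['cy']],[0,0,1.]])
    return K,R.from_rotvec(m['rvec']).as_matrix(),np.array(m['tvec'],float)
def proj(n,P):
    K,Rm,t=cam(n); q=(K@(Rm@np.atleast_2d(P).T+t[:,None])).T; return q[:,:2]/q[:,2:]
def save(n,f):
    im=robot.grab_frame(n); cv2.imwrite('pics/'+f,im[:,:,::-1]); return im
E
python3 - <<'E'
from h import *
for n in('scene','side','wrist'):
    save(n,n+'0.png'); print(robot.camera_model(n))
print(robot.read_state(),robot.nose_length)
E
```

```text
pics
{'fx': 579.8486660856158, 'fy': 579.8486660856158, 'cx': 318.1055437743953, 'cy': 228.46349110354743, 'rvec': array([ 1.83213179, -1.11606997,  0.6299261 ]), 'tvec': array([-353.26218193,  282.54811803, 1304.47143132])}
{'fx': 494.81001106072716, 'fy': 494.81001106072716, 'cx': 321.9979130702015, 'cy': 237.85449045067273, 'rvec': array([ 0.67285774, -2.65006119,  1.14852603]), 'tvec': array([401.9215703 , 280.81890502, 991.23099193])}
{'fx': 371.64829954431775, 'fy': 371.64829954431775, 'cx': 313.7476802729746, 'cy': 235.82030344482337, 'T_tool_cam': array([[-4.24608306e-05, -9.66686694e-01, -2.55962562e-01,
         6.56941772e+01],
       [ 9.99999337e-01, -3.35626797e-04,  1.10166563e-03,
        -1.04554388e+00],
       [-1.15087340e-03, -2.55962346e-01,  9.66686067e-01,
        -1.26466204e+02],
       [ 0.00000000e+00,  0.00000000e+00,  0.00000000e+00,
         1.00000000e+00]])}
{'time_s': 0.15, 'joint_pos': array([-1.46437570e+00,  3.13356656e-01,  1.49821431e+00,  2.80637280e-05,
        1.33102206e+00, -2.23394307e-01]), 'qvel': array([-0.00084447, -0.00143943, -0.0013657 , -0.00031182,  0.0001261 ,
       -0.00041362]), 'joint_torque': array([ 2.43639661e-03, -4.02304888e+01, -2.52316153e+01,  6.94562914e-02,
        3.43766366e-02, -7.04053605e-05]), 'eef_pos': array([ 170.01129777, -496.54788412,  257.29269445]), 'orientation': array([-3.14062318e+00, -2.48199481e-04,  3.29808132e-01]), 'contact_force': array([-0.26522   , -0.07960518,  0.16653736]), 'moment': array([0.02563874, 0.04876234, 0.04110957]), 'grasp_force': 0.0, 'width': 87.78738048705532} 19.0
```

View pics/scene0.png

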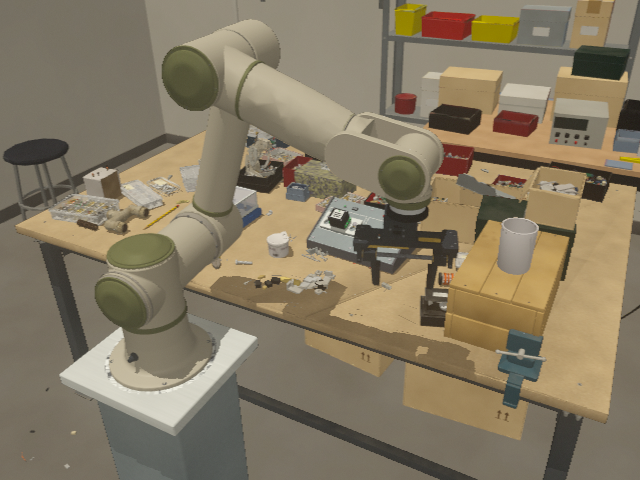

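View pics/side0.png

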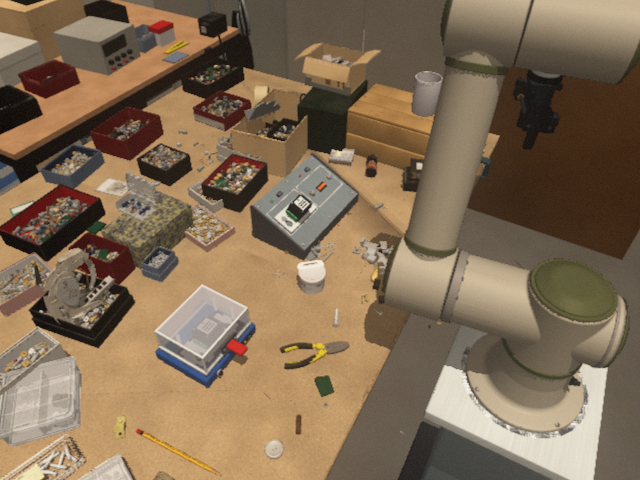

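The side view shows the lidded fixture with its red tab at (237,348), and the stand with its orange bar at about (320,187) and the fixed module at (299,207). The pliers are near (315,352) and the tub near (311,276). In the scene view the arm hides part of the stand. I'll compute rough positions and view an enlarged crop of each.

```bash
cat >> h.py <<'E'
def ray(n,uv,z):
    K,Rm,t=cam(n); d=Rm.T@np.linalg.inv(K)@np.array([uv[0],uv[1],1.]); c=-Rm.T@t
    return c+d*(z-c[2])/d[2]
E
python3 - <<'E'
from h import *
for k,uv,z in[('tab',(240,348),54),('fixfront',(208,380),0),('fixL',(157,348),20),('fixR',(255,325),20),('standbot',(254,225),0),('standbot2',(300,256),0),('bar',(321,187),80),('tub',(311,268),55),('mod',(205,325),50),('pliers',(320,352),0)]:
    print(k,ray('side',uv,z).round())
im=cv2.imread('pics/side0.png')
a=cv2.resize(im[270:400,140:270],(400,400),interpolation=3); b=cv2.resize(im[145:265,240:360],(400,400),interpolation=3)
cv2.imwrite('pics/c1.png',np.hstack([a,b]))
E
```

```text
tab [510. 241.  54.]
fixfront [548. 304.   0.]
fixL [673. 304.  20.]
fixR [531. 160.  20.]
standbot [ 724. -121.    0.]
standbot2 [560. -80.   0.]
bar [ 599. -260.   80.]
tub [492. -13.  55.]
mod [606. 227.  50.]
pliers [385. 141.   0.]
```

View pics/c1.png

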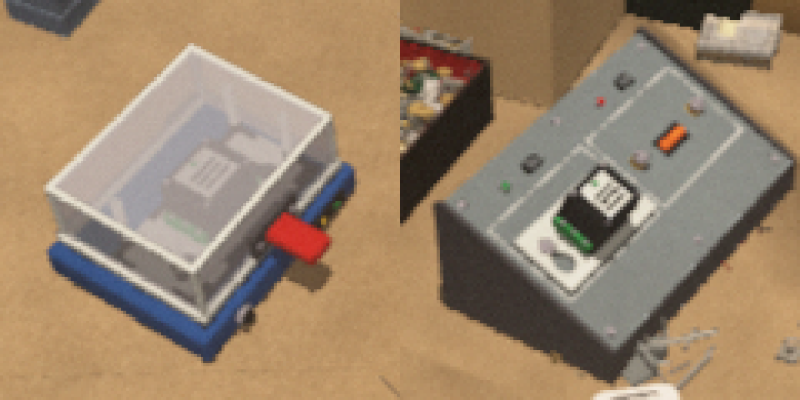

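Run:
```python
from h import *
L=[(201.7,284.6),(247.9,308),(205,357.7),(155.6,330.8)]
for z in(86,90,94):
    P=np.array([ray('side',u,z) for u in L]); print(z,P.round(1).tolist()); print([np.linalg.norm(P[i]-P[i-1]).round() for i in range(4)], [np.arctan2(*(P[i]-P[i-1])[[1,0]]).round(3) for i in range(4)])
for z in (80,100,120): print([ray('side',u,z).round(1).tolist() for u in[(328.5,176.5),(312,193),(321.6,186.4)]])
```

```text
86 [[655.9, 165.8, 86.0], [535.8, 170.8, 86.0], [539.2, 305.3, 86.0], [659.7, 302.7, 86.0]]
[np.float64(137.0), np.float64(120.0), np.float64(135.0), np.float64(121.0)] [np.float64(-1.599), np.float64(3.1), np.float64(1.545), np.float64(-0.021)]
90 [[653.2, 168.3, 90.0], [533.7, 173.3, 90.0], [537.1, 307.1, 90.0], [657.0, 304.5, 90.0]]
[np.float64(136.0), np.float64(120.0), np.float64(134.0), np.float64(120.0)] [np.float64(-1.599), np.float64(3.1), np.float64(1.545), np.float64(-0.021)]
94 [[650.5, 170.9, 94.0], [531.6, 175.8, 94.0], [535.0, 308.9, 94.0], [654.3, 306.3, 94.0]]
[np.float64(136.0), np.float64(119.0), np.float64(133.0), np.float64(119.0)] [np.float64(-1.599), np.float64(3.1), np.float64(1.545), np.float64(-0.021)]
[[603.0, -311.2, 80.0], [607.2, -226.5, 80.0], [598.7, -263.4, 80.0]]
[[590.9, -286.8, 100.0], [595.0, -204.2, 100.0], [586.7, -240.2, 100.0]]
[[578.8, -262.4, 120.0], [582.8, -181.9, 120.0], [574.7, -217.0, 120.0]]
```

Request:
carry_out(series=[0,10.4,-3.5,-1.8,0,0,0,0,10.4,-3.5,-1.8,0,0,0,0,10.4,-3.5,-1.8,0,0,0,0,10.4,-3.5,-1.8,0,0,0,0,10.4,-3.5,-1.8,0,0,0,0,10.4,-3.5,-1.8,0,0,0,0,10.4,-3.5,-1.8,0,0,0,0,10.4,-3.5,-1.8,0,0,0,0,10.4,-3.5,-1.8,0,0,0,0,10.4,-3.5,-1.8,0,0,0,0,10.4,-3.5,-1.8,0,0,0,0,10.4,-3.5,-1.8,0,0,0])

```text
time_s: 1.15
eef_pos: [521.3, -226.3, 330.0]
orientation: [-3.142, -0.001, 0.335]
contact_force: [0.0, 0.7, 0.4]
width: 87.9
grasp_force: 0.0
```

```bash
cat >> h.py <<'E'
from scipy.optimize import least_squares
def wpose():
    s=robot.read_state(); T=np.eye(4); T[:3,:3]=R.from_euler('xyz',s['orientation']).as_matrix(); T[:3,3]=s['eef_pos']
    return T@np.array(robot.camera_model('wrist')['T_tool_cam'])
def wproj(C,P):
    m=robot.camera_model('wrist'); q=(np.atleast_2d(P)-C[:3,3])@C[:3,:3]
    rho=np.hypot(q[:,0],q[:,1]); th=np.arctan2(rho,q[:,2]); k=th/np.maximum(rho,1e-9)
    return np.c_[m['cx']+m['fx']*k*q[:,0],m['cy']+m['fy']*k*q[:,1]]
def wray(C,uv,z):
    m=robot.camera_model('wrist'); a=(uv[0]-m['cx'])/m['fx']; b=(uv[1]-m['cy'])/m['fy']; th=np.hypot(a,b)
    d=C[:3,:3]@np.array([np.sin(th)*a/th,np.sin(th)*b/th,np.cos(th)]); c=C[:3,3]; return c+d*(z-c[2])/d[2]
E
python3 - <<'E'
from h import *
C=wpose(); np.save('C1.npy',C); save('wrist','w1.png'); save('scene','s1.png')
E
```

```text
(no output)
```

View pics/w1.png

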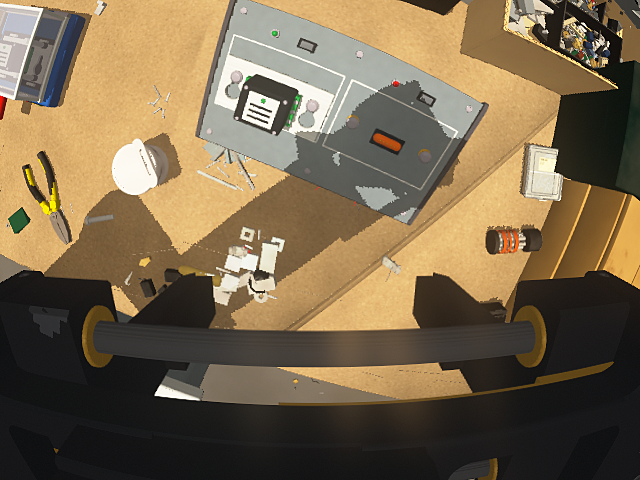

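The wrist view shows the free station, with stud heads at about (353,122) and (424,156) and the orange bar at (387,142). The fixed module's stud heads are at (236,77) and (312,105), with the round ends of its keyholes lowest. I'll fit the station pose to both cameras.

```bash
cat >> h.py <<'E'
def Rst(yaw): # station frame to world
    return R.from_euler('xyz',[0,-np.radians(25),yaw]).as_matrix()
E
python3 - <<'E'
from h import *
C=np.load('C1.npy'); im=cv2.imread('pics/w1.png').astype(int)
def orange(im,box):
    x0,y0,x1,y1=box; s=im[y0:y1,x0:x1]; m=(s[...,2]>120)&(s[...,2]>1.7*s[...,1])&(s[...,2]>2.5*s[...,0]); v,u=np.nonzero(m); print(len(u)); return u.mean()+x0,v.mean()+y0
ow=orange(im,(360,120,420,165)); os_=orange(cv2.imread('pics/side0.png').astype(int),(310,178,335,196)); print(ow,os_)
mod=np.array([[8.5,42,9],[8.5,-42,9],[3,0,6],[8.5,170,9],[8.5,86,9]])
W=np.array([(353,122),(424,156),ow,(236,77),(312,105)]); S=np.array([(312,193),(328.5,176.5),os_])
def f(p):
    P=mod@Rst(p[3]).T+p[:3]
    return np.r_[(wproj(C,P)-W).ravel(),(proj('side',P[:3])-S).ravel()]
r=least_squares(f,[600,-250,90,0.],loss='soft_l1'); print(r.x.round(3)); print(f(r.x).reshape(-1,2).round(1))
np.save('st.npy',r.x)
a=cv2.resize(cv2.imread('pics/w1.png')[60:200,215:455],(720,420),interpolation=3)
Q=wproj(C,mod@Rst(r.x[3]).T+r.x[:3])
for q in Q: cv2.circle(a,tuple(int(v) for v in (q-[215,60])*3+1),3,(255,0,255),1)
cv2.imwrite('pics/c2.png',a)
E
```

```text
235
29
(np.float64(386.60425531914893), np.float64(141.57872340425533)) (np.float64(321.0), np.float64(186.0))
[ 6.07085e+02 -2.76324e+02  6.21210e+01 -6.10000e-02]
[[-1.1  0.2]
 [ 0.2 -0.4]
 [-0.   0.4]
 [ 0.6 -0.2]
 [-0.   0.4]
 [-0.6 -0.6]
 [-0.6 -0.2]
 [-0.   0.2]]
```

View pics/c2.png

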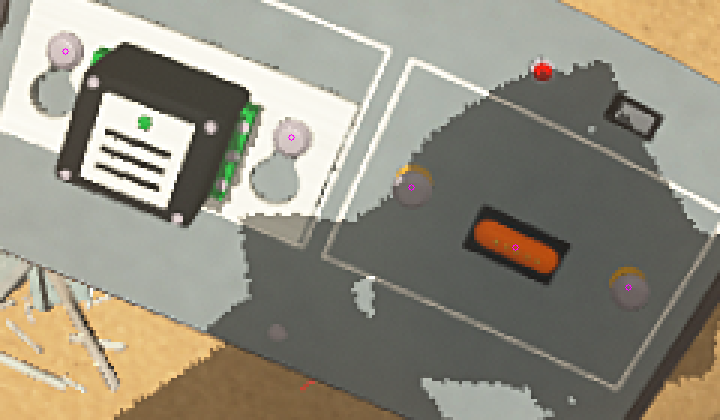

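The crop confirms the fit: the projected markers sit on all four stud heads and the bar. The label's green dot is on the uphill side of the fixed module. Next I'll go to a point above the lid tab.

Request:
carry_out(series=[0.3,2.9,-11.3,2.5,0,0,0.36,0.3,2.9,-11.3,2.5,0,0,0.36,0.3,2.9,-11.3,2.5,0,0,0.36,0.3,2.9,-11.3,2.5,0,0,0.36,0.3,2.9,-11.3,2.5,0,0,0.36,0.3,2.9,-11.3,2.5,0,0,0.36,0.3,2.9,-11.3,2.5,0,0,0.36,0.3,2.9,-11.3,2.5,0,0,0.36,0.3,2.9,-11.3,2.5,0,0,0.36,0.3,2.9,-11.3,2.5,0,0,0.36,0.3,2.9,-11.3,2.5,0,0,0.36,0.3,2.9,-11.3,2.5,0,0,0.36])

```text
time_s: 2.25
eef_pos: [480.4, 237.8, 228.5]
orientation: [-3.142, 0.002, -0.029]
contact_force: [0.2, 0.1, -0.2]
width: 61.8
grasp_force: 0.0
```

Run:
```python
from h import *
C=wpose(); np.save('C2.npy',C); im=save('wrist','w2.png').astype(int); print(robot.read_state()['eef_pos'],robot.read_state()['orientation'])
m=((im[...,0]>140)&(im[...,0]>2.5*im[...,1])&(im[...,0]>2.5*im[...,2])).astype(np.uint8)
n,l,s,c=cv2.connectedComponentsWithStats(m); i=1+np.argmax(s[1:,4]); print(s[i],c[i])
pts=np.argwhere(l==i)[:,::-1].astype(np.float32); box=cv2.boxPoints(cv2.minAreaRect(pts)); 
for b in list(box)+[c[i]]: print(b,wray(C,b,60).round(1))
```

```text
[480.07612603 239.05747543 228.00789976] [-3.14119458e+00  2.67347536e-03 -2.78482017e-02]
[295 155  25  42 982] [306.26782077 175.26272912]
[295. 155.] [533.8 251.8  60. ]
[319. 155.] [533.1 232.9  60. ]
[319. 196.] [500.3 233.8  60. ]
[295. 196.] [500.9 253.   60. ]
[306.26782077 175.26272912] [517.3 243.4  60. ]
```

View pics/w2.png

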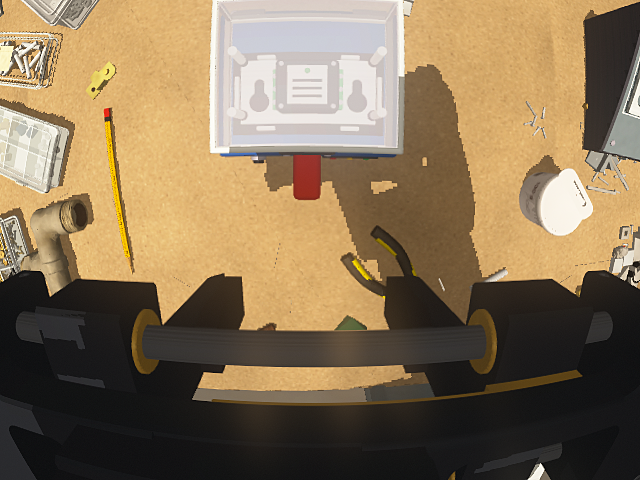

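The wrist view shows the tab at (306,176), with the module inside the hood. Its keyhole round ends point toward the robot and its label dot points away, the same way round as on the station. Now I'll descend and grip the tab.

Request:
carry_out(series=[0.3,0.85,-0.12,1,0,0,0,0.3,0.85,-0.12,2,0,0,0,0.3,0.85,-0.12,3,0,0,0,0.3,0.85,-0.12,3.8,0,0,0,0.3,0.85,-0.12,4.3,0,0,0,0.3,0.85,-0.12,4.3,0,0,0,1,0.85,-0.12,4.3,0,0,0,1,0.85,-0.12,4.3,0,0,0,1,0.85,-0.12,4.3,0,0,0,1,0.85,-0.12,4.3,0,0,0,1,0.85,-0.12,4.3,0,0,0,1,0.85,-0.12,4.3,0,0,0], squeeze=15)

```text
time_s: 3.3
eef_pos: [516.2, 241.2, 58.7]
orientation: [-3.137, -0.002, -0.031]
contact_force: [0.7, 28.9, -1.7]
width: 24.4
grasp_force: 14.0
```

Request:
carry_out(series=[1,0.05,-0.05,-0.3,0,0,0,1,0.12,-0.05,-0.55,0,0,0,1,0.32,-0.05,-1.07,0,0,0,1,0.5,-0.05,-1.4,0,0,0,1,0.7,-0.05,-1.71,0,0,0,1,1.21,-0.05,-2.26,0,0,0,1,1.81,-0.05,-2.7,0,0,0,1,2.49,-0.05,-3.01,0,0,0,1,3.22,-0.05,-3.18,0,0,0,1,3.78,-0.05,-3.21,0,0,0,1,4.15,-0.05,-3.19,0,0,0,1,4.15,-0.05,-3.19,0,0,0], squeeze=10)

```text
time_s: 4.3
eef_pos: [683.7, 236.3, 185.1]
orientation: [-3.14, -0.002, -0.031]
contact_force: [2.0, 1.9, 1.5]
width: 22.0
grasp_force: 10.0
```

Run:
```python
from h import *
save('side','sd1.png');s=robot.read_state();print(s['contact_force'],s['width'],s['grasp_force'],s['eef_pos'])
im=cv2.imread('pics/sd1.png'); cv2.imwrite('pics/c3.png',cv2.resize(im[180:420,100:340],(580,580),interpolation=3))
```

```text
[1.26397909 1.27019113 0.94666624] 21.864230801083465 10.002376204356551 [682.74268699 236.41462611 185.31342231]
```

View pics/c3.png

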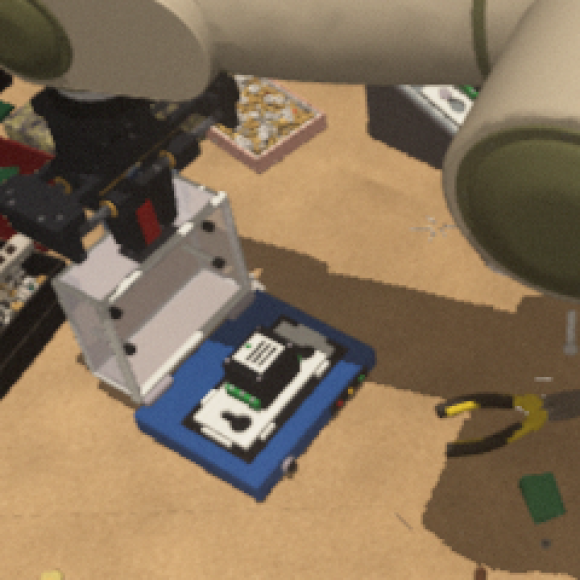

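The lid stands vertical in the grip and the module is uncovered in the nest. I'll lean the lid back further, release it and rise.

Request:
carry_out(series=[1,0.25,0,0.05,0,0,0,1,0.5,0,0.1,0,0,0,1,0.5,0,0.1,0,0,0,0.4,0.5,0,0.1,0,0,0,0.4,0.5,0,0.1,0,0,0,0.4,0.5,0,0.1,0,0,0,0.2,0.5,0,0.1,0,0,0,0.2,0.4,0,-0.7,0,0,0,0.2,0.2,0,-1.5,0,0,0,0,-0.8,0,-1.8,0,0,0,0,-1.8,0,-1.8,0,0,0,0,-2.4,0,-1.8,0,0,0])

```text
time_s: 5.35
eef_pos: [582.7, 239.6, 258.7]
orientation: [-3.141, -0.001, -0.029]
contact_force: [1.7, 0.2, 0.5]
width: 79.6
grasp_force: 0.0
```

Run:
```python
from h import *
s=robot.read_state(); C=wpose(); np.save('C3.npy',C); save('wrist','w3.png'); save('side','sd2.png'); print(s['eef_pos'],s['orientation'],s['width'])
a=cv2.imread('pics/w3.png')[:,100:540];b=cv2.imread('pics/sd2.png')[200:440,130:310]
cv2.imwrite('pics/c4.png',np.hstack([a,cv2.resize(b,(360,480),interpolation=3)]))
```

```text
[582.6832141  239.63846827 258.66064596] [-3.14117653e+00 -1.26254365e-03 -2.94371138e-02] 79.6211267215941
```

View pics/c4.png

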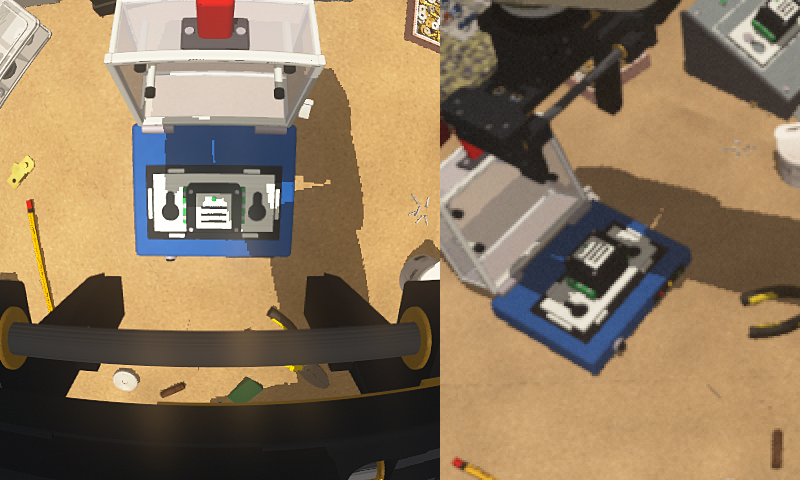

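Run:
```python
from h import *
C=np.load('C3.npy'); im=cv2.imread('pics/w3.png')
for u,z in[((270,213),34),((357,213),34),((283,233),74),((346,233),74),((250,173),34),((380,173),34)]: print(u,wray(C,u,z).round(1))
# dark keyhole blobs
g=cv2.cvtColor(im,6)
for x0,x1 in((258,283),(344,370)):
    m=(g[185:228,x0:x1]<75).astype(np.uint8); n,l,s,c=cv2.connectedComponentsWithStats(m)
    for i in range(1,n):
        if s[i,4]>40: print(s[i]+[x0,185,0,0,0],c[i]+[x0,185])
```

```text
(270, 213) [579.6 282.9  34. ]
(357, 213) [577.1 198.8  34. ]
(283, 233) [569.3 267.5  74. ]
(346, 233) [567.7 212.9  74. ]
(250, 173) [619.2 300.2  34. ]
(380, 173) [615.6 176.2  34. ]
[348 192  18  28 310] [356.88709677 207.84516129]
```

Request:
carry_out(series=[0,0.15,-0.03,0.9,0,0,0,0,0.15,-0.03,1.9,0,0,0,0,0.15,-0.03,2.9,0,0,0,0,0.15,-0.03,3.8,0,0,0,0,0.15,-0.03,4.5,0,0,0,0,0.15,-0.03,4.88,0,0,0,0,0.15,-0.03,4.88,0,0,0,1,0.15,-0.03,4.88,0,0,0,1,0.15,-0.03,4.88,0,0,0,1,0.15,-0.03,4.88,0,0,0,1,0.15,-0.03,4.88,0,0,0,1,0.15,-0.03,4.88,0,0,0], squeeze=40)

```text
time_s: 6.45
eef_pos: [592.2, 240.4, 63.1]
orientation: [-3.141, -0.002, -0.03]
contact_force: [-0.5, 1.1, 0.4]
width: 56.8
grasp_force: 0.0
```

Request:
carry_out(series=[0.42,-0.08,0,0,0,0,0,1,-0.08,0,0,0,0,0,1,-0.08,0,0,0,0,0,1,-0.08,0,0,0,0,0,1,-0.08,0,0,0,0,0,1,-0.08,0,0,0,0,0])

```text
time_s: 6.95
eef_pos: [588.5, 240.5, 62.4]
orientation: [3.142, 0.0, -0.03]
contact_force: [-4.7, -0.5, 5.6]
width: 47.8
grasp_force: 40.0
```

Run:
```python
from h import *
s=robot.read_state(); print(s['eef_pos'],s['orientation'],s['width'],s['grasp_force'],s['contact_force'])
```

```text
[588.48808479 240.48817572  62.42417038] [ 3.14157170e+00  3.08196252e-04 -3.01174160e-02] 47.82350367799258 39.995007226243615 [-4.73022503 -0.54085709  5.62637459]
```

Request:
carry_out(series=[1,0,0,-0.2,0,0,0,1,0,0,-0.6,0,0,0,1,0,0,-1.2,0,0,0,1,0,0,-1.9,0,0,0,1,0,0,-2.6,0,0,0,1,0,0,-3.3,0,0,0,1,0,0,-4.0,0,0,0,1,0,0,-4.6,0,0,0,1,0,0,-4.9,0,0,0,1,0,0,-5,0,0,0,1,0,0,-5,0,0,0])

```text
time_s: 7.87
eef_pos: [588.8, 240.4, 262.7]
orientation: [-3.141, -0.001, -0.03]
contact_force: [0.8, -0.3, -3.0]
width: 47.8
grasp_force: 40.0
```

Run:
```python
from h import *
s=robot.read_state(); C=wpose(); np.save('C4.npy',C); im=save('wrist','w4.png'); print(s['eef_pos'],s['orientation'],s['width'],s['grasp_force'],s['contact_force'])
T=np.eye(4); T[:3,:3]=R.from_euler('xyz',s['orientation']).as_matrix(); T[:3,3]=s['eef_pos']
# nominal module mid in tool: 63-52=11 mm below TCP -> tool z=+11; module frame=(x,-y,-z) of tool
def m2w(p,off=(0,0,11)): return T[:3,:3]@(np.array(p)*[1,-1,-1]+off)+T[:3,3]
pts=[m2w(p) for p in[(-9,42,-18),(-9,-42,-18),(7,42,-18),(7,-42,-18),(28,58,-18),(28,-58,-18),(-28,58,-18),(-28,-58,-18),(20,24,22),(20,-24,22),(-20,24,22),(-20,-24,22)]]
q=wproj(C,pts); print(q.round(0).tolist()); a=cv2.imread('pics/w4.png')
for p in q: cv2.circle(a,tuple(int(round(v)) for v in p),2,(255,0,255),-1)
x0,y0=150,200
cv2.imwrite('pics/c5.png',cv2.resize(a[y0:430,x0:480],None,fx=2.4,fy=2.4,interpolation=3))
```

```text
[588.83289926 240.43319477 262.65529703] [-3.14124803e+00 -1.34748949e-03 -3.02912111e-02] 47.819545863488365 39.994500456377864 [ 0.82628437 -0.26809374 -2.96418082]
[[226.0, 304.0], [405.0, 304.0], [223.0, 272.0], [408.0, 272.0], [186.0, 228.0], [445.0, 228.0], [199.0, 337.0], [432.0, 337.0], [245.0, 278.0], [388.0, 278.0], [253.0, 375.0], [379.0, 375.0]]
```

View pics/c5.png

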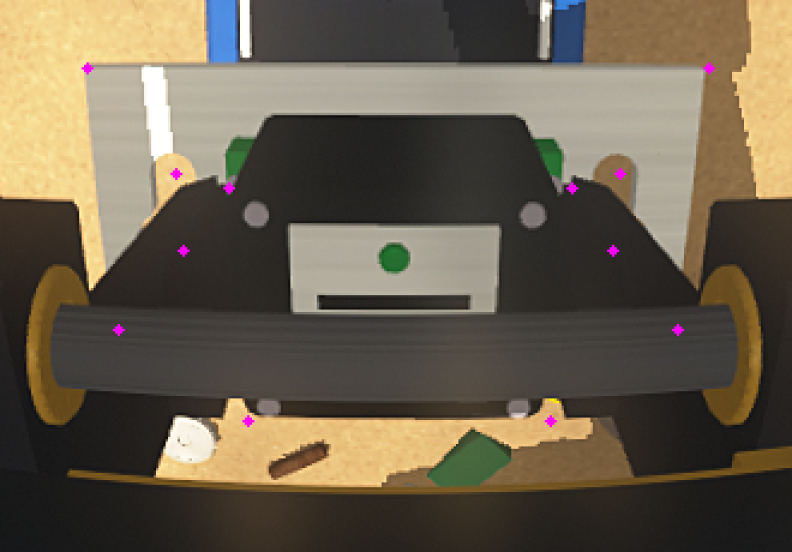

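The picture shows the module held square. The predicted plate corners and slot ends match to about 1 mm, with the plate roughly 0.6 mm further along +x. Next I'll compute the hover pose.

```bash
cat >> h.py <<'E'
OFF=np.array([-0.6,0,11])
def goal(mx,my,mz,st=None):
    st=np.load('st.npy') if st is None else st; Rs=Rst(st[3])
    return st[:3]+Rs@(np.array([mx,my,mz])+OFF), Rs@np.diag([1,-1,-1.])
def delta(g,cmd=None):
    s=robot.read_state(); Rt=R.from_euler('xyz',s['orientation']).as_matrix() if cmd is None else cmd[1]; p=np.array(s['eef_pos']) if cmd is None else cmd[0]
    print('pos',p.round(1),'goal',g[0].round(1),'d/40',(Rt.T@(g[0]-p)/40).round(3),'rv',R.from_matrix(Rt.T@g[1]).as_rotvec().round(3))
def mod_in_st(st=None):
    st=np.load('st.npy') if st is None else st; s=robot.read_state(); Rs=Rst(st[3]); Rt=R.from_euler('xyz',s['orientation']).as_matrix()
    m=s['eef_pos']+Rt@np.diag([1,-1,-1.])@(-OFF); print('mod',(Rs.T@(m-st[:3])).round(1),'rv',R.from_matrix(Rs.T@Rt@np.diag([1,-1,-1.])).as_rotvec().round(3),'F',(Rs.T@s['contact_force']).round(1),s['time_s'])
E
python3 - <<'E'
from h import *
delta(goal(-70,0,130)); delta(goal(17.5,0,60))
im=cv2.imread('pics/s1.png').astype(int); st=np.load('st.npy'); b=st[:3]+Rst(st[3])@[3,0,6]; u=proj('scene',b)[0]; print(u)
x,y=u.astype(int); s=im[y-15:y+15,x-15:x+15]; m=(s[...,2]>120)&(s[...,2]>1.7*s[...,1])&(s[...,2]>2.5*s[...,0]); v,w=np.nonzero(m); print(len(v),w.mean()+x-15,v.mean()+y-15)
E
```

```text
pos [588.5 240.4 261.4] goal [ 483.7 -268.8  160.1] d/40 [-2.231 12.802  2.537] rv [-0.007  0.437  0.03 ]
pos [588.5 240.4 261.4] goal [ 592.4 -275.4  133.6] d/40 [ 0.491 12.886  3.196] rv [-0.007  0.437  0.03 ]
[380.38367902 233.70622159]
25 381.44 234.04
```

Request:
carry_out(series=[1,-0.1,0.3,0,0,0,0,1,-0.4,1,0,0,0.03,0,1,-0.8,1.8,0,0,0.07,0,1,-1.2,2.7,0,0,0.11,0.01,1,-1.6,3.6,0,0,0.15,0.01,1,-2.0,4.5,0,0,0.19,0.01,1,-2.23,5.4,0,0,0.23,0.02,1,-2.23,6.3,0,0,0.27,0.02,1,-2.23,7.2,0,0,0.31,0.02,1,-2.23,8.1,0,0,0.35,0.03,1,-2.23,8.9,0,0,0.39,0.03,1,-2.23,9.6,0,0,0.43,0.03])

```text
time_s: 8.92
eef_pos: [486.9, -142.5, 260.8]
orientation: [-3.134, -0.43, -0.064]
contact_force: [-0.1, -0.3, -3.0]
width: 48.2
grasp_force: 40.0
```

Run:
```python
from h import *
delta(goal(-70,0,130))
```

```text
pos [ 486.9 -142.5  260.8] goal [ 483.7 -268.8  160.1] d/40 [-0.94   3.172  2.317] rv [-0.006  0.006 -0.003]
```

Request:
carry_out(series=[1,-0.1,0.6,0.1,0,0,0,1,-0.25,1.2,0.3,0,0,0,1,-0.4,1.9,0.7,0,0,0,1,-0.6,2.5,1.3,0,0,0,1,-0.8,3,1.8,-0.005,0,0,1,-0.94,3.17,2.2,-0.005,0.005,0,1,-0.94,3.17,2.3,-0.005,0.005,0,1,-0.94,3.17,2.3,-0.005,0.005,0,1,-0.94,3.17,2.3,-0.005,0.005,0])

```text
time_s: 9.67
eef_pos: [484.6, -266.2, 162.2]
orientation: [-3.139, -0.435, -0.062]
contact_force: [-0.1, -0.0, -2.7]
width: 47.5
grasp_force: 40.0
```

Run:
```python
from h import *
C=wpose(); np.save('C5.npy',C); im=save('wrist','w5.png').astype(int); mod_in_st(); delta(goal(17.5,0,60)); 
st=np.load('st.npy'); mod=np.array([[8.5,42,9],[8.5,-42,9],[3,0,6],[8.5,170,9],[8.5,86,9]])
q=wproj(C,mod@Rst(st[3]).T+st[:3]); print(q.round(1).tolist())
s=im[...,::-1]; m=(s[...,2]>110)&(s[...,2]>1.7*s[...,1])&(s[...,2]>2.5*s[...,0])
x,y=q[2].astype(int); v,u=np.nonzero(m[y-25:y+25,x-35:x+35]); print(len(u),u.mean()+x-35,v.mean()+y-25, (u.min()+u.max())/2+x-35,(v.min()+v.max())/2+y-25)
a=cv2.imread('pics/w5.png')
rows=[]
for p in q[[0,1,4]]:
    x,y=p.round().astype(int); c=a[max(y-32,0):y+32,max(x-32,0):x+32]; c=cv2.copyMakeBorder(c,max(0,32-y),0,0,64-c.shape[1],0); c=cv2.resize(c[:64],(256,256),interpolation=3); cv2.drawMarker(c,(128+2+int((p[0]-x)*4),128+2+int((p[1]-y)*4)),(255,0,255),0,10,1); rows.append(c)
cv2.imwrite('pics/c6.png',np.hstack(rows))
```

```text
mod [-68.    2.6 132.1] rv [ 0.001  0.001 -0.   ] F [-1.6 -0.2 -2.4] 9.7167
pos [ 484.8 -266.3  162.8] goal [ 592.4 -275.4  133.6] d/40 [2.139 0.066 1.801] rv [-0.001  0.001 -0.   ]
[[258.6, 122.6], [379.2, 122.8], [319.0, 129.7], [99.6, 134.5], [198.2, 125.4]]
491 318.65580448065174 129.66191446028512 318.5 129.5
```

View pics/c6.png

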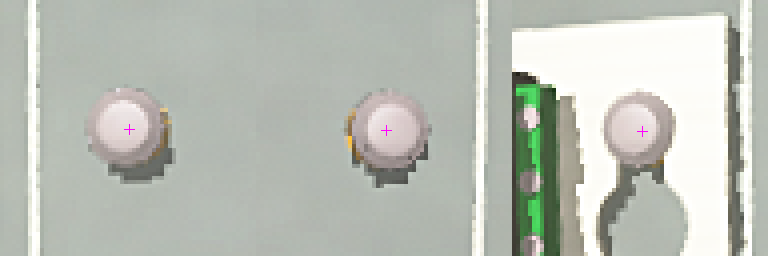

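The crop shows the predicted stud positions within 1 px of the heads' centres on both studs, so the fit holds. Next I'll move over the studs.

Request:
carry_out(series=[1,0.3,0.06,0.2,0,0,0,1,0.8,0.06,0.5,0,0,0,1,1.4,0.06,1,0,0,0,1,1.9,0.06,1.5,0,0,0,1,2.14,0.06,1.8,0,0,0,1,2.14,0.06,2,0,0,0,1,2.14,0.06,2.1,0,0,0,1,2.14,0.06,2.1,0,0,0,1,2.14,0.06,2.1,0,0,0])

```text
time_s: 10.47
eef_pos: [596.6, -276.1, 122.4]
orientation: [-3.14, -0.435, -0.062]
contact_force: [0.2, 0.5, -2.2]
width: 47.5
grasp_force: 40.0
```

Run:
```python
from h import *
mod_in_st(); delta(goal(17.5,0,22))
```

```text
mod [16.6 -0.4 48.1] rv [ 0.001  0.001 -0.001] F [-0.8  0.5 -2.1] 10.4667
pos [ 596.6 -276.1  122.4] goal [ 608.5 -276.4   99.2] d/40 [ 0.023 -0.009  0.652] rv [-0.001  0.001 -0.001]
```

Request:
carry_out(series=[1,0.02,-0.01,0.1,0,0,0,1,0.02,-0.01,0.2,0,0,0,1,0.02,-0.01,0.28,0,0,0,1,0.02,-0.01,0.34,0,0,0,1,0.02,-0.01,0.4,0,0,0,1,0.02,-0.01,0.45,0,0,0,1,0.02,-0.01,0.5,0,0,0,1,0.02,-0.01,0.54,0,0,0,1,0.02,-0.01,0.58,0,0,0,1,0.02,-0.01,0.62,0,0,0,1,0.02,-0.01,0.62,0,0,0])

```text
time_s: 11.38
eef_pos: [607.5, -276.3, 102.3]
orientation: [-3.14, -0.434, -0.06]
contact_force: [-30.2, 8.1, 27.9]
width: 47.5
grasp_force: 40.0
```

Run:
```python
from h import *
mod_in_st(); delta(goal(17.5,0,22)); print(robot.read_state()['moment'])
```

```text
mod [17.9  0.1 25.2] rv [0.002 0.002 0.   ] F [-15.9   6.3  38.3] 11.3833
pos [ 607.5 -276.3  102.3] goal [ 608.5 -276.4   99.2] d/40 [-0.011  0.001  0.081] rv [-0.002  0.002  0.   ]
[0.99863746 2.60445061 0.37097186]
```

Run:
```python
from h import *
save('wrist','w6.png'); a=cv2.imread('pics/w4.png',0); b=cv2.imread('pics/w6.png',0)
m=robot.camera_model('wrist'); Tc=np.array(m['T_tool_cam'])
A=[]
for n,(u,v) in dict(label=(314,308),s1=(256,289),s2=(372,289),edge=(200,228)).items():
    t=a[v-11:v+12,u-11:u+12]; r=cv2.matchTemplate(b[v-35:v+36,u-35:u+36],t,5); _,mx,_,l=cv2.minMaxLoc(r); print(n,round(mx,2),l[0]-24,l[1]-24)
for dz in(0,-4,-8): print(dz,wproj(Tc,[[19,0,-11+dz],[14,-20,-11+dz]]).round(1).tolist())
```

```text
label 0.97 0 2
s1 0.96 0 2
s2 0.96 0 2
edge 0.46 7 21
0 [[316.4, 280.8], [257.7, 294.0]]
-4 [[316.5, 285.3], [256.1, 298.8]]
-8 [[316.6, 290.2], [254.3, 303.9]]
```

Request:
carry_out(series=[1,-0.02,-0.01,0,0,0,0,1,-0.04,-0.02,0,0,0,0,1,-0.05,-0.02,0.01,0,0,0,1,-0.05,-0.02,0.01,0,0,0])

```text
time_s: 11.77
eef_pos: [607.4, -276.3, 102.3]
orientation: [3.141, -0.439, -0.061]
contact_force: [-19.7, 3.3, 25.7]
width: 47.7
grasp_force: 40.0
```

```bash
cat > slip.py <<'E'
from h import *
mod_in_st(); print(robot.read_state()['moment'])
import time; f='w_%d.png'%time.time(); save('wrist',f); a=cv2.imread('pics/w4.png',0); b=cv2.imread('pics/'+f,0)
for n,(u,v) in dict(label=(314,308),s1=(256,289),s2=(372,289)).items():
    t=a[v-11:v+12,u-11:u+12]; t=cv2.resize(t,None,fx=4,fy=4,interpolation=2); c=cv2.resize(b[v-30:v+31,u-30:u+31],None,fx=4,fy=4,interpolation=2)
    r=cv2.matchTemplate(c,t,5); _,mx,_,l=cv2.minMaxLoc(r); print(n,round(mx,2),l[0]/4-19,l[1]/4-19)
E
python3 slip.py
```

```text
mod [17.9  0.1 25.3] rv [-0.    -0.003  0.   ] F [-7.2  2.1 31.7] 11.7667
[1.10960422 1.12852023 0.48333205]
label 0.99 0.0 1.25
s1 0.98 -0.25 1.25
s2 0.96 0.0 1.25
```

Request:
carry_out(series=[1,0,0,-0.03,0,0,0,1,-0.05,0,-0.03,0,0,0,1,-0.1,0,-0.03,0,0,0,1,-0.15,0,-0.03,0,0,0,1,-0.2,0,-0.03,0,0,0,1,-0.2,0,-0.03,0,0,0])

```text
time_s: 12.32
eef_pos: [600.8, -276.4, 99.5]
orientation: [3.14, -0.442, -0.062]
contact_force: [-1.2, -0.1, 13.2]
width: 48.0
grasp_force: 40.0
```

```bash
python3 slip.py
```

```text
mod [10.7 -0.5 25.5] rv [-0.002 -0.005 -0.001] F [ 4.5 -0.2 12.5] 12.3167
[ 0.31415195 -0.40739947 -0.08919304]
label 0.96 -0.25 1.5
s1 0.97 -0.25 1.0
s2 0.96 0.0 1.25
```

Request:
carry_out(series=[1,-0.06,-0.01,0,0,0,0,1,-0.12,-0.01,0,0,0,0,1,-0.18,-0.01,0,0,0,0,1,-0.23,-0.01,0,0,0,0,1,-0.27,-0.01,0,0,0,0,1,-0.3,-0.01,0,0,0,0,1,-0.3,-0.01,0,0,0,0])

```text
time_s: 12.95
eef_pos: [591.2, -275.7, 95.4]
orientation: [3.138, -0.445, -0.062]
contact_force: [7.6, 0.5, 12.6]
width: 47.4
grasp_force: 40.0
```

```bash
python3 slip.py
```

```text
mod [ 0.4 -0.4 25.9] rv [-0.004 -0.009 -0.001] F [12.2  1.   8.2] 12.95
[ 0.32444791 -1.78198385  0.18983729]
label 0.96 -0.25 1.75
s1 0.97 -0.25 1.5
s2 0.94 0.0 1.25
```

Request:
carry_out(series=[1,-0.03,0,0,0,0,0,1,-0.06,0,0,0,0,0,1,-0.06,0,0,0,0,0])

```text
time_s: 13.25
eef_pos: [590.6, -275.6, 95.4]
orientation: [3.137, -0.449, -0.062]
contact_force: [19.2, 1.5, 11.1]
width: 47.7
grasp_force: 40.0
```

```bash
python3 slip.py
```

```text
mod [-0.1 -0.4 26.2] rv [-0.005 -0.012 -0.001] F [21.9  2.7  2.1] 13.25
[ 0.51400851 -3.4773861   0.28546867]
label 0.99 -0.25 1.75
s1 0.97 -0.5 1.5
s2 0.86 -0.25 1.5
```

The module has stopped hard at home: Fx rose to 22 N with no further travel. I'll relax the push, release and back off along the face normal.

Request:
carry_out(series=[1,0.04,0,0,0,0,0,0.35,0.04,0,0,0,0,0,0.2,0.04,0,0,0,0,0,0.1,0.04,0,0,0,0,0,0.1,0.04,0,0,0,0,0,0.1,0.04,0,0,0,0,0,0.1,0.04,0,-0.4,0,0,0,0.1,0.04,0,-1,0,0,0,0.1,0.04,0,-1.8,0,0,0,0.1,0,0,-2.6,0,0,0,0.1,-1,0,-3.2,0,0,0,0.1,-2,0,-3.2,0,0,0])

```text
time_s: 14.3
eef_pos: [462.5, -267.3, 177.4]
orientation: [3.137, -0.441, -0.058]
contact_force: [-0.3, -1.6, 0.1]
width: 79.4
grasp_force: 0.0
```

Run:
```python
from h import *
C=wpose(); im=save('wrist','w7.png'); st=np.load('st.npy'); print(robot.read_state()['eef_pos'],robot.read_state()['width'],robot.read_state()['contact_force'])
P=np.array([[20,24,44],[20,-24,44],[-20,24,44],[-20,-24,44],[28,58,4],[28,-58,4],[-28,58,4],[-28,-58,4],[-9,42,4],[-9,-42,4],[8.5,42,9],[8.5,-42,9]],float); P[:10,2]+=3
q=wproj(C,P@Rst(st[3]).T+st[:3]); print(q[:,].round(0).tolist())
q2=wproj(C,(P+[0,128,0])@Rst(st[3]).T+st[:3])
a=cv2.imread('pics/w7.png')
for p in q: cv2.circle(a,tuple(int(round(v)) for v in p),2,(255,0,255),-1)
cv2.imwrite('pics/c7.png',a)
b=robot.grab_frame('side')[200:440,130:310,::-1]; c=cv2.imread('pics/sd2.png')[200:440,130:310]; print('red px lid tab', [int(((i[...,2]>130)&(i[...,1]<60)&(i[...,0]<60)).sum()) for i in (b.astype(int),c.astype(int))]); cv2.imwrite('pics/sd3.png',b)
```

```text
[ 454.82761596 -262.74089455  169.46778141] 79.48184568744324 [-1.53933799  1.02582425 -2.22831823]
[[278.0, 85.0], [352.0, 85.0], [278.0, 145.0], [351.0, 145.0], [239.0, 84.0], [390.0, 84.0], [239.0, 155.0], [389.0, 156.0], [260.0, 130.0], [369.0, 131.0], [259.0, 108.0], [370.0, 108.0]]
red px lid tab [202, 49]
```

Picture views are used up, so I'll check the seating numerically by comparing edge profiles with the fixed module next to it.

Run:
```python
from h import *
C=wpose(); im=save('wrist','w8.png'); print(robot.read_state()['eef_pos'])
g=cv2.GaussianBlur(cv2.cvtColor(im,7),(3,3),0).astype(np.float32); st=np.load('st.npy')
def prof(P):
    q=wproj(C,P@Rst(st[3]).T+st[:3]).astype(np.float32); return cv2.remap(g,q[:,:1],q[:,1:],1).ravel().astype(int)
x=np.arange(-36,37,2.)
for y in(-53,-30,30,53,98,128+53): print('x-prof',y,prof(np.c_[x,x*0+y,x*0+7]).tolist())
y=np.arange(-66,67,3.)
for o in(0,128):
    for xx in(-22,-9,22): print('y-prof',o,xx,prof(np.c_[y*0+xx,y+o,y*0+7]).tolist())
```

```text
[ 460.27541798 -265.81066855  172.62895939]
x-prof -53 [173, 170, 227, 107, 235, 249, 249, 247, 248, 248, 247, 249, 249, 250, 250, 251, 250, 249, 249, 249, 250, 250, 249, 247, 249, 248, 250, 250, 249, 250, 249, 250, 231, 176, 176, 175, 175]
x-prof -30 [173, 173, 236, 116, 230, 239, 239, 235, 165, 162, 146, 164, 191, 228, 175, 133, 147, 147, 205, 225, 188, 153, 108, 129, 187, 213, 166, 166, 243, 253, 252, 252, 237, 177, 178, 177, 176]
x-prof 30 [176, 174, 224, 145, 221, 252, 252, 252, 251, 244, 169, 168, 196, 231, 198, 172, 167, 168, 205, 233, 189, 167, 170, 172, 216, 234, 187, 181, 235, 253, 253, 252, 244, 181, 180, 181, 181]
x-prof 53 [178, 176, 223, 154, 207, 252, 252, 252, 252, 251, 251, 252, 252, 253, 251, 253, 252, 252, 251, 252, 252, 252, 251, 251, 252, 252, 252, 251, 251, 252, 252, 252, 246, 181, 178, 178, 178]
x-prof 98 [171, 170, 208, 171, 158, 251, 251, 250, 247, 252, 228, 207, 222, 236, 237, 251, 251, 252, 238, 190, 230, 233, 243, 246, 252, 252, 251, 251, 251, 251, 251, 250, 249, 180, 168, 169, 168]
x-prof 181 [162, 163, 175, 206, 139, 241, 246, 248, 246, 245, 244, 247, 22
[... 825 characters left out ...]
6]
y-prof 128 -22 [175, 176, 224, 198, 250, 250, 250, 250, 250, 249, 249, 249, 250, 160, 152, 152, 152, 152, 151, 151, 151, 152, 150, 151, 151, 150, 151, 151, 151, 147, 238, 249, 248, 249, 249, 248, 248, 248, 248, 248, 248, 248, 225, 161, 99]
y-prof 128 -9 [179, 178, 203, 199, 251, 252, 177, 177, 176, 175, 175, 109, 238, 153, 82, 174, 111, 58, 58, 57, 57, 64, 65, 61, 193, 247, 248, 248, 247, 248, 247, 247, 245, 247, 246, 248, 102, 56, 54, 94, 231, 244, 221, 163, 114]
y-prof 128 22 [177, 174, 192, 212, 252, 252, 251, 252, 251, 251, 251, 251, 251, 251, 251, 249, 151, 61, 57, 58, 58, 64, 97, 65, 168, 231, 230, 234, 228, 237, 230, 237, 231, 235, 231, 233, 85, 64, 56, 221, 244, 244, 213, 166, 92]
```

```bash
python3 -c "
from cell import robot
print(robot.close_job())"
```

```text
the job is handed in; nothing more can be done
None
```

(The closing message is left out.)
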